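Register and press a printing block in the mounting jig

TASK

The copper die has just been glued to its wooden block: set the block, copper up, squarely in the jig on the narrow raised bed between its two yellow lips, swing the lid down over it, and push the red-knobbed register pin down through the lid's hole into the pillar until its flange meets the lid. Finish while still pressing: the sprung pad pushes the lid up again, so hold the lid down fully shut with the pin fully home, on the pin or on the lid, and do not let go, so that the glue can grab. Leave the other pin, tins and tools where they are.

Things in the scene. Friction and masses are not known exactly. Their poses are not given: they have to be found in the camera images.
- jig: Block-mounting jig, a clamshell fixed to the table: green base plate 240 x 150 mm, top of the plate 18 mm above the table, with the raised bed in the middle, a 28 x 34 mm register pillar at the front (74 mm high) and two hinge posts at the back. Origin on the table under the middle of the bed; +x from the front (handle side) to the hinge, +z up. The aluminium lid (172 x 130 x 8 mm, about 0.4 kg) hangs on the hinge. This entry counts the lid and pad as part of it
- bed (a point): Middle of the bed's top face, 38 mm above the table, axes as the jig. The bed is a steel ledge 66 mm long (jig x), only 28 mm wide (y), 20 mm above the base plate, with a yellow lip 7 mm high across each end, splayed outwards (66 mm apart at the bed, 72 mm at the top). The 60 mm block goes lengthwise between the lips and overhangs the bed by 8 mm on each side, where fingers can reach past it
- bore (a point): Mouth of the vertical bore in the front pillar, 74 mm above the table, 58 mm in front of the bed's middle; axes as the jig. Bore 11.5 mm across, 45 mm deep, chamfered
- lid_hinge (a point): Middle of the hinge axis, which is level along jig y, 100 mm behind the bed's middle and 78 mm above the table; axes as the jig
- lid (a joint): Lid angle, rad: 0 = fully shut (lid level, underside 74 mm, top 82 mm above the table, underside on the pillar), about 1.7 = standing open, leaning slightly back; stop at 1.85. The hinge is stiff (0.5 N m friction): the lid stays where it is left. In the last few degrees the sprung pad meets the block; let go, the lid rides up again to about 0.02 to 0.03 rad, and some 12 to 15 N down on the pin or at the handle holds it at 0
- lid_handle (a point): Middle of the black round handle bar at the lid's free edge: bar 12 mm thick, 90 mm long, along jig y, its axis 35 mm out from the lid's edge (29 mm of clear gap) and 213 mm from the hinge axis, in the lid's mid-plane. z of this frame is the outward normal of the lid's outer face (up when shut)
- lid_hole (a point): Middle of the hole in the lid, at the lid's outer face, 158 mm from the hinge axis: 11.5 mm across, right through, chamfered; over the pillar bore when the lid is down
- pad: Rubber-faced pressure pad 50 x 34 mm under the lid, above the bed's middle when shut, on springs: sticks out 18 mm below the lid, gives up to 8.5 mm. 10 N at first touch, plus 2 N per mm; 20 N on a seated block with the lid fully shut. Origin on the lid's mid-plane
- block: Type-high printing block: maple mount 60 (x) x 44 (y) x 21.3 mm with a copper die on top, 23.3 mm high in all, about 80 g. Origin at the centre of its underside. It lies copper up on the table; either end may face the hinge
- pin: Register pin with the red knob, upright in the rack, about 60 g: steel shaft 10 mm across and 42 mm long with a bullet nose (5 mm at the tip, 7 mm long), flange 28 mm across and 4 mm thick (its underside 42 mm above the tip), then a round knob 22 mm across and 24 mm high. Origin at the tip, +z towards the knob, top of the knob at 70 mm
- pin_tip (a point): Tip of the red-knobbed pin (same point as its origin)
- pin_grip (a point): On the axis in the middle of the red knob, 58 mm above the tip
- rack: Dark wooden pin rack 120 (x) x 46 (y) x 48 mm, fixed, with two 14 mm holes 70 mm apart (x), each 44 mm deep; a pin stands in each, its flange on the rack's top, so the knob spans 52 to 76 mm above the table. Origin at the centre of its underside
- spare_pin: Another jig's pin, in the other hole of the rack: black knob, same outline but a 12 mm shaft that does not fit. Bystander
- yellow_tin: Bystander: closed ink tin with yellow band, 86 mm across, 75 mm high
- red_tin: Bystander: closed ink tin with red band, 100 mm across, 85 mm high
- ink_knife: Bystander: ink knife 200 mm long, lying flat
- brayer: Bystander: hand roller, black roller 90 mm wide, 32 mm across, wooden handle, 180 mm long in all, lying down
- blank_mount: Bystander: bare mahogany-coloured mount without a die, 75 x 50 x 21 mm
- loupe: Bystander: black loupe, 38 mm across, 38 mm high
Things that resemble listed ones, but are neither listed nor needed, are in the scene too. What is shaped like the pin but turquoise is not meant.

How it is judged:
By the outcome, as a careful person would: the job done as asked, in the order asked, and still so for the second after the job is handed in, while the arm keeps its last pose, push and grip.
It also fails if it takes over 72 s, if anything falls off the work surface, if the arm or the gripper's body presses on something with over 40 N, if the wrist force passes 120 N, or if a joint passes its speed limit or range.

ROBOT

A 6-joint arm with a two-finger parallel gripper is mounted at the origin on the work surface. World frame = base frame: x ahead of the robot, y to its left, z up, the work surface at z = 0. Lengths are in mm, angles in rad, forces in N, time in s.
With the tool pointing down it reaches from about 400 to 925 mm from the base axis. Payload 12.5 kg.
Tool frame: the origin (TCP) lies midway between the tips of the shut fingers; the grasp point (between the pads) lies 19 mm behind it (env.tcp_to_grasp is the distance from the TCP to the grasp point, in mm); z points along the fingers, y is the line along which they close (so a half turn about z gives the same grasp; the last joint's range is limited). The gripper opens to 95 mm and grips with 3 to 60 N. Pads are 20 mm wide; open, the fingers measure 119 mm over their backs; the gripper's body (75 mm by 180 mm) begins 59 mm behind the grasp point.
Start: joints at [-1.286, 0.491, 1.559, -0, 1.092, -0.106], TCP at [238.104, -577.887, 214.661] pointing down, gripper open.
Joint ranges: [-3.1, 3.1], [-0.84, 2.19], [0.05, 2.79], [-1.13, 4.28], [0.06, 2.93], [-2.69, 2.69]. Speed limits (rad/s): [2.22, 2.22, 2.79, 3.14, 3.14, 3.14].

INTERFACE

Orientations are given as [roll, pitch, yaw] about the fixed x, y, z axes, in that order (R = Rz(yaw) Ry(pitch) Rx(roll)).
In Python, from cell import env gives the robot as it stands. The module is installed in compiled form; this text tells all that it offers.
- The arm moves only by the tool step_arm, never from a script. Its argument "plan" is a list that holds one entry, the list of rows, each a list of 5 numbers: the shift along the tool's x, y, z in mm, then the turn about the tool's z in degrees, then the opening, from -1 (shut) to 1 (fully open). A call has 1 to 8 rows; each row is the pose to reach, as a shift and turn from the pose commanded when the call began, along the tool's axes at that moment; what a row does not reach only later rows make up. A row lasts 1/12 s, in which the tool goes at most 41.7 mm and 7.16 degrees, less where a joint would pass 70% of its speed; a pose out of reach is approached as far as the arm can. A call with a gripper value outside its range is refused whole. The fingers move at their own pace and stop on an object; the grip force is fixed at half the most. Time passes only in rows, so rows that repeat a pose let the fingers close. It gives the time, the measured TCP pose, the force, the opening and the grip force at its end, in the units of the state.
- env.state(): the state, without advancing time (a new reading comes with each control period).
- env.read_camera(name): name is "side" or "top"; returns the picture (420x560x3 uint8, blue, green, red); there is no depth.
- env.get_calibration(name): a dict with "K" (3x3 intrinsics, pixels), "D" ([k1, k2, p1, p2, k3] as OpenCV has them; the pictures are not rectified), "extrinsics" (4x4, takes a point from world to camera coordinates). Camera axes: x right, y up, looking along -z (the intrinsics and any distortion apply to the point x, -y, -z); pixel columns grow to the right and rows downward; lengths in mm; the calibration is good to about 2 mm. A picture is of the moment at which its call begins. get_calibration takes no time and is no camera call.
- env.job_done(): hands the job in; it is judged then, once.
The state is a dict: "t": time; "joints": joint angles; "qvel": joint speeds; "tau": joint torques, N m; "eef_pos": TCP position; "tcp_rot": TCP orientation; "ft_force": force on the tool from outside, world axes, zero at the start; "moment": the same for the moment, N m; "opening": opening from 0.0 (shut) to 1.0 (fully open); "grip_force": force on a finger pad.
Only numpy, scipy, OpenCV 4.12 (cv2) and the standard library are available. Lean on these libraries where they do the work, as an engineer would, in place of code of your own. Each camera call takes 0.05 s, during which the arm holds its last target. There are 200 camera calls.

## Working session

There is one attempt and no reset: what is moved stays moved. The work goes in short steps, Python scripts to look and compute and a tool call to move; the robot and the scene stay as the last step left them, time stands still between calls to the robot, and variables do not carry over. Pictures are saved under pics/ and viewed, at most 10 in all, crops included, and the job is handed in when it is done.

Besides the shell and the picture viewer there is one more tool, called after "Request:" as a command line: name --argument value ..., lists and objects as JSON in quotes. step_arm: Moves the arm, as the interface text tells. Its arguments: {"type":"object","properties":{"plan":{"type":"array"}},"required":["plan"]}

```bash
mkdir -p pics; cat > h.py <<'E'
import numpy as np, cv2
from cell import env
def snap(n,f):
    im=env.read_camera(n); cv2.imwrite('pics/'+f,im); return im
def ray(n,uv):
    c=env.get_calibration(n);K=np.array(c['K'],float);D=np.array(c['D'],float);E=np.array(c['extrinsics'],float)
    p=cv2.undistortPoints(np.array(uv,float).reshape(-1,1,2),K,D).reshape(-1,2)
    d=np.c_[p[:,0],-p[:,1],-np.ones(len(p))]
    R=E[:3,:3]; return -R.T@E[:3,3], d@R
def plane(n,uv,z):
    o,d=ray(n,uv); return o+d*((z-o[2])/d[:,2])[:,None]
def proj(n,P):
    c=env.get_calibration(n);K=np.array(c['K'],float);D=np.array(c['D'],float);E=np.array(c['extrinsics'],float)
    P=np.atleast_2d(np.array(P,float))@E[:3,:3].T+E[:3,3]
    return cv2.projectPoints(P*[1,-1,-1],np.zeros(3),np.zeros(3),K,D)[0].reshape(-1,2)
E
python3 - <<'E'
from h import *
for n in('top','side'):
    snap(n,n+'0.png'); c=env.get_calibration(n); print(n,ray(n,[[280,210]]),np.array(c['K'])[0,0],c['D'])
print(env.state(),env.tcp_to_grasp)
E
```

```text
top (array([ 315.61237765,   11.40446706, 1430.38528788]), array([[ 0.14483451, -0.01728511, -0.98931255]])) 495.54811586969237 [-0.0755448  0.         0.         0.         0.       ]
side (array([  357.97747469, -1236.34065017,   776.21730946]), array([[ 0.1261462 ,  0.85897414, -0.49636152]])) 486.9576617695862 [0.01409274 0.         0.         0.         0.        ]
{'t': 0.1, 'joints': array([-1.28562817e+00,  4.91515103e-01,  1.55937499e+00, -3.74091664e-05,
        1.09171134e+00, -1.05606205e-01]), 'qvel': array([-0.00050413, -0.00200132, -0.00264239,  0.00153628,  0.00056851,
        0.00081456]), 'tau': array([ 3.11266995e-03, -6.13622904e+01, -2.58605701e+01,  6.93990639e-02,
        4.69797815e-02, -2.67390129e-05]), 'eef_pos': array([ 238.01443192, -577.67586607,  214.11501062]), 'tcp_rot': array([-3.14058599e+00, -7.33408543e-05,  3.90791584e-01]), 'ft_force': array([ 0.4337867 ,  0.07035307, -1.08071822]), 'moment': array([-0.05236553,  0.05147293, -0.03982605]), 'grip_force': 0.0, 'opening': 1.0031002800992823} 18.8
```

View pics/top0.png

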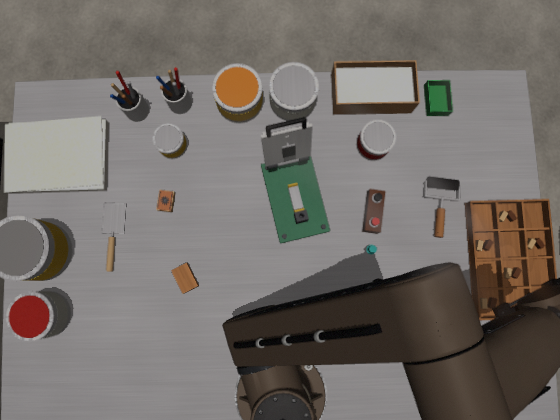

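View pics/side0.png

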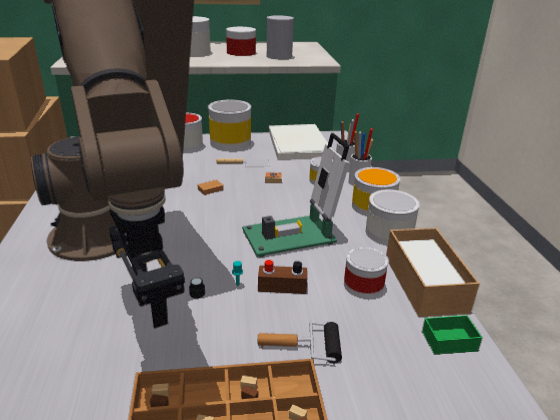

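The top view shows the jig at about (297,200) with its lid open, the rack at (374,211) with the red knob at its near end, and the copper-topped block at (166,201). Next, enlarged crops.

```bash
python3 - <<'E'
import cv2,numpy as np
t=cv2.imread('pics/top0.png');s=cv2.imread('pics/side0.png')
r=lambda im,x,y,w,h,k:cv2.resize(im[y:y+h,x:x+w],None,fx=k,fy=k,interpolation=cv2.INTER_CUBIC)
o=np.zeros((600,800,3),np.uint8)
o[:600,:560]=r(t,255,110,140,150,4)
o[:240,560:]=r(t,150,185,30,30,8)
o[250:450,560:800]=r(s,255,160,48,40,5)
cv2.imwrite('pics/c1.png',o)
o=np.zeros((600,800,3),np.uint8)
o[:600,:600]=r(s,230,130,150,150,4)
cv2.imwrite('pics/c2.png',r(s,225,125,150,175,3.4))
E
```

```text
(no output)
```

View pics/c1.png

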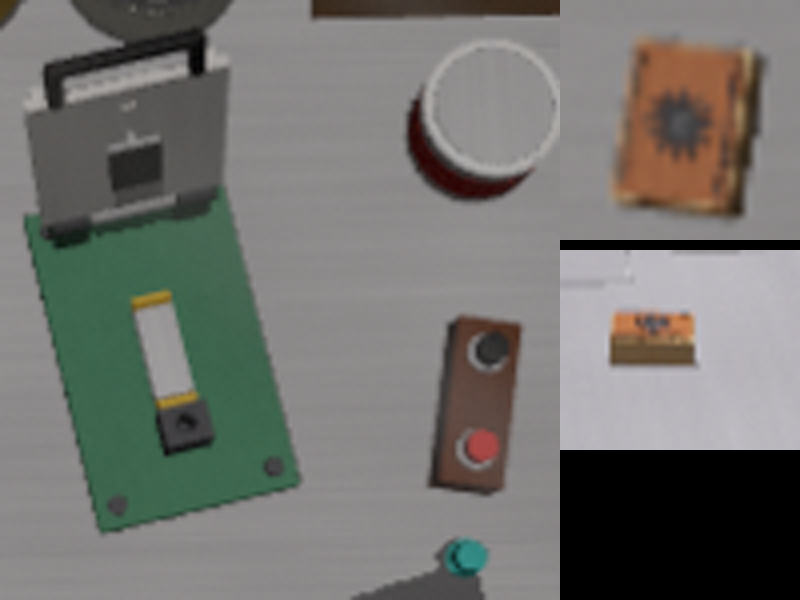

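View pics/c2.png

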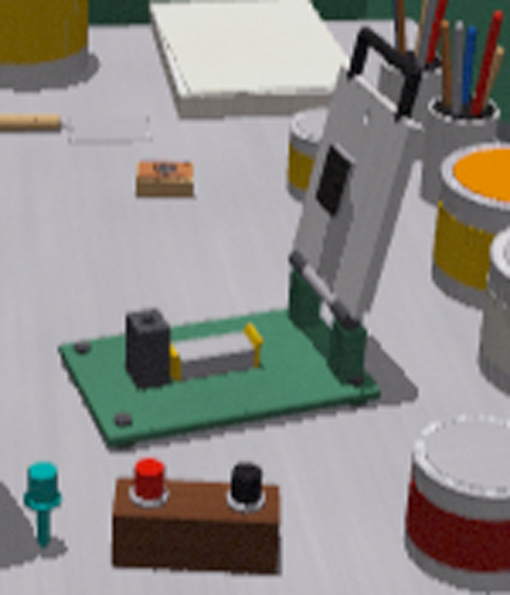

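The crops show the copper block with maple sides, the bed between yellow lips, the pillar with its bore at the front, and the lid open with its handle bar at the top (crop c1, about (125,55)). The red pin is at the near end of the rack. Now I'll measure with masks.

```bash
cat >> h.py <<'E'
def box(xy):
    (c,s,a)=cv2.minAreaRect(xy.astype(np.float32)); return c,s,a
def blob(im,roi,f):
    x,y,w,h=roi; m=np.zeros(im.shape[:2],np.uint8)
    hsv=cv2.cvtColor(im,cv2.COLOR_BGR2HSV).astype(int)
    m[y:y+h,x:x+w]=(f(hsv)[y:y+h,x:x+w])*255
    n,l,st,ce=cv2.connectedComponentsWithStats(m)
    i=1+np.argmax(st[1:,4]); return (l==i).astype(np.uint8),ce[i],st[i]
def cont(m): return max(cv2.findContours(m,cv2.RETR_EXTERNAL,cv2.CHAIN_APPROX_NONE)[0],key=len).reshape(-1,2)
def near(o1,d1,o2,d2):
    A=np.c_[d1,-d2]; t=np.linalg.lstsq(A,o2-o1,rcond=None)[0]; a=o1+t[0]*d1;b=o2+t[1]*d2; return (a+b)/2,np.linalg.norm(a-b)
E
python3 - <<'E'
from h import *
t=cv2.imread('pics/top0.png');s=cv2.imread('pics/side0.png')
H=lambda q:(q[...,0],q[...,1],q[...,2])
m,c,st=blob(t,(255,150,80,100),lambda q:(q[...,0]>60)&(q[...,0]<90)&(q[...,1]>80)); k=cont(m)
P=plane('top',k,18)[:,:2]; print('jig',st,box(P),cv2.boxPoints(cv2.minAreaRect(P.astype(np.float32))))
for n,im,rois in(('top',t,[(150,185,32,32)]),('side',s,[(255,160,48,40)])):
  m,c,st=blob(im,rois[0],lambda q:(q[...,0]<14)&(q[...,1]>110)&(q[...,2]>130)); print(n,'copper',st,c,plane(n,[c],23.3)[0],box(plane(n,cont(m),23.3)[:,:2]))
cs={}
for n,im,r in(('top',t,(360,210,30,25)),('side',s,(258,255,20,20))):
  m,c,st=blob(im,r,lambda q:((q[...,0]<8)|(q[...,0]>172))&(q[...,1]>(140 if n=='top' else 180))&(q[...,2]>110)); print(n,'red',st,c,plane(n,[c],70)[0]); cs[n]=c
a=ray('top',[cs['top']]);b=ray('side',[cs['side']]); print(near(a[0],a[1][0],b[0],b[1][0]))
# lips
m=blob(t,(280,170,40,50),lambda q:(q[...,0]>18)&(q[...,0]<32)&(q[...,1]>150)&(q[...,2]>110))
hsv=cv2.cvtColor(t,cv2.COLOR_BGR2HSV).astype(int)
mm=((hsv[...,0]>15)&(hsv[...,0]<35)&(hsv[...,1]>130)).astype(np.uint8); mm[:165]=0;mm[225:]=0;mm[:,:275]=0;mm[:,320:]=0
n,l,st,ce=cv2.connectedComponentsWithStats(mm)
for i in range(1,n): print('lip',st[i],ce[i],plane('top',[ce[i]],42)[0])
mm=(hsv[...,2]<70).astype(np.uint8); 
for z,uv in((74,[255+187/4,110+423/4]),(74,[255+185/4,110+418/4])): print('bore',plane('top',[uv],z))
print('handle top ends',[255+46/4,110+72/4])
E
```

```text
jig [ 261  159   68   84 3068] ((558.279296875, -56.56129455566406), (235.06643676757812, 146.31802368164062), 12.032979965209961) [[ 428.07672    -9.512451]
 [ 458.58038  -152.61554 ]
 [ 688.4819   -103.61014 ]
 [ 657.9782     39.49295 ]]
top copper [157 191  15  20 151] [164.41059603 200.17880795] [558.8669356  319.20795423  23.3       ] ((559.275146484375, 319.85198974609375), (35.31503677368164, 54.77867126464844), 82.7897720336914)
side copper [275 173   7   5  25] [277.88 175.04] [574.365598   315.96737814  23.3       ] ((574.2465209960938, 316.4442443847656), (32.804222106933594, 21.698108673095703), 85.67217254638672)
top red [373 218   6   7  32] [375.34375 221.     ] [ 477.01942363 -276.45442634   70.        ]
side red [265 260   8   5  32] [268.34375 262.21875] [ 475.32321463 -267.99837962   70.        ]
(array([ 475.40603448, -275.25888231,   75.39402193]), np.float64(1.9341335040471563))
lip [288 183  10   4  26] [292.38461538 184.42307692] [591.72793456 -50.25952215  42.        ]
lip [294 208  10   4  20] [298.5 209.7] [518.37117263 -65.28710258  42.        ]
bore [[496.57262753 -71.94385646  74.        ]]
bore [[500.09392655 -70.67976731  74.        ]]
handle top ends [266.5, 128.0]
```

```bash
cat >> h.py <<'E'
def tri(ut,us):
    a=ray('top',[ut]);b=ray('side',[us]); return near(a[0],a[1][0],b[0],b[1][0])
def rel(goal,yaw=None,ref=None):
    s=env.state(); p=np.array(s['eef_pos'] if ref is None else ref[:3]); w=s['tcp_rot'][2] if ref is None else ref[3]
    d=np.array(goal)-p; c,n=np.cos(w),np.sin(w)
    print('shift',np.round([d@[c,n,0],d@[n,-c,0],-d[2]],1),'turn',None if yaw is None else round(np.degrees(w-yaw),1))
E
python3 - <<'E'
from h import *
q=lambda X,Y,k,x0,y0:[x0+(X+.5)/k-.5,y0+(Y+.5)/k-.5]
T=lambda X,Y:q(X,Y,4,255,110); S=lambda X,Y:q(X,Y,3.4,225,125)
for n,a,b in(('bore',(186,421),(150,317)),('redtop',(482,444),(149,465)),('blacktop',(491,348),(246,470)),('handleL',(47,66),(365,36)),('handleR',(200,36),(413,70))): print(n,tri(T(*a),S(*b)))
print('block c',plane('top',[q(124,122,8,150,185)],23.3), 'lip z42')
# jig base corners z18 top & side
for a in((25,215),(103,531),(300,485),(222,186)): print('T',plane('top',[T(*a)],18)[0])
for a in((62,347),(112,442),(378,394)): print('S',plane('side',[S(*a)],18)[0])
for a in((135,165),(193,165),(193,180),(138,179)): print('Sblk',plane('side',[S(*a)],23.3)[0])
rel([559,318.5,120],-0.126,[238.104,-577.887,214.661,.391]); rel([480,-200,215],-0.126,[238.104,-577.887,214.661,.391])
E
```

```text
bore (array([498.29953159, -70.03297798,  78.27262817]), np.float64(0.35648293359268757))
redtop (array([ 476.0248125 , -274.32568522,   77.13340653]), np.float64(2.4003428984163575))
blacktop (array([ 544.12721631, -284.73575125,   75.66415976]), np.float64(0.9164006724608856))
handleL (array([684.81241634,  18.68313183, 285.91407995]), np.float64(4.644173992992555))
handleR (array([700.22695112, -73.34494986, 292.76929951]), np.float64(2.4543792975740204))
block c [[559.88818304 317.32464829  23.3       ]] lip z42
T [661.48082348  38.75468999  18.        ]
T [428.98008074 -11.74036212  18.        ]
T [ 458.18843283 -153.92599314   18.        ]
T [ 679.72439261 -106.05380167   18.        ]
S [428.54023884 -13.55084764  18.        ]
S [ 458.84528109 -159.68302824   18.        ]
S [ 686.16202996 -110.36547148   18.        ]
Sblk [527.86874329 334.87313779  23.3       ]
Sblk [588.97957339 330.30847357  23.3       ]
Sblk [584.19672401 294.4937274   23.3       ]
Sblk [527.53434486 301.15546749  23.3       ]
shift [ 638.3 -706.4   94.7] turn 29.6
shift [ 3.677e+02 -2.572e+02 -3.000e-01] turn 29.6
```

Request:
step_arm --plan '[[[368, -257, 0, 29.6, 1], [368, -257, 0, 29.6, 1], [368, -257, 0, 29.6, 1], [368, -257, 0, 29.6, 1], [368, -257, 0, 29.6, 1], [368, -257, 0, 29.6, 1], [368, -257, 0, 29.6, 1], [368, -257, 0, 29.6, 1]]]'

```text
t: 0.77
eef_pos: [417.4, -297.4, 214.6]
tcp_rot: [-3.142, 0.0, -0.126]
ft_force: [0.9, -0.3, -0.3]
opening: 1.003
grip_force: 0.0
```

```bash
python3 -c "
from h import *
s=env.state();print(s['t'],s['eef_pos'],s['tcp_rot'])
rel([558.5,317,120],-.122)"
```

```text
0.7667 [ 417.39417828 -297.44515174  214.56199284] [-3.14153409e+00  1.63285238e-04 -1.26102828e-01]
shift [  62.7 -627.3   94.6] turn -0.2
```

Request:
step_arm --plan '[[[63, -627, 40, 0, 1], [63, -627, 40, 0, 1], [63, -627, 40, 0, 1], [63, -627, 40, 0, 1], [63, -627, 40, 0, 1], [63, -627, 40, 0, 1], [63, -627, 40, 0, 1], [63, -627, 40, 0, 1]]]'

```text
t: 1.43
eef_pos: [491.3, 27.0, 193.3]
tcp_rot: [3.142, 0.0, -0.126]
ft_force: [0.9, -1.2, 0.8]
opening: 0.996
grip_force: 0.0
```

```bash
python3 -c "
from h import *
rel([558.5,317,60],-.122)"
```

```text
shift [  30.3 -296.2  133.3] turn -0.2
```

Request:
step_arm --plan '[[[30, -296, 133, 0, 1], [30, -296, 133, 0, 1], [30, -296, 133, 0, 1], [30, -296, 133, 0, 1], [30, -296, 133, 0, 1], [30, -296, 133, 0, 1], [30, -296, 133, 0, 1], [30, -296, 133, 0, 1]]]'

```text
t: 2.1
eef_pos: [558.0, 317.2, 58.8]
tcp_rot: [3.141, 0.001, -0.125]
ft_force: [-0.7, 0.3, 0.8]
opening: 0.997
grip_force: 0.0
```

```bash
python3 -c "
from h import *
rel([558.5,317,3.5],-.122)
t=snap('top','t1.png');s=snap('side','s1.png')
r=lambda im,x,y,w,h,k:cv2.resize(im[y:y+h,x:x+w],None,fx=k,fy=k,interpolation=cv2.INTER_CUBIC)
cv2.imwrite('pics/c3.png',np.hstack([r(t,130,165,70,70,5.7)[:399,:399],r(s,240,130,70,70,5.7)[:399,:399]]))
"
```

```text
shift [ 0.5  0.2 55.3] turn -0.2
```

View pics/c3.png

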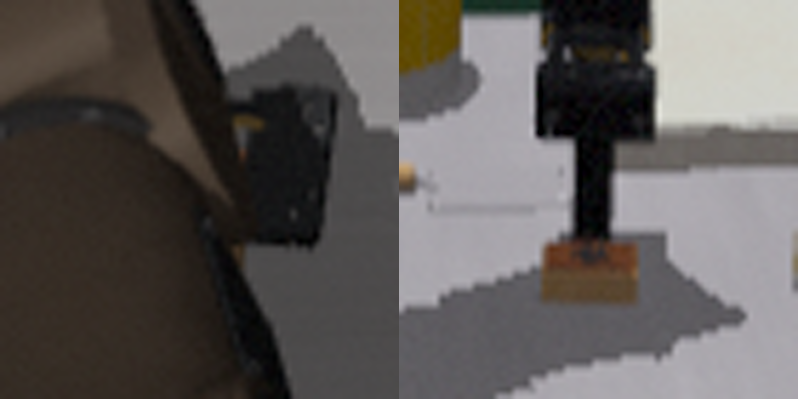

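The side crop shows the finger at column 593, centred over the block (columns 543 to 638). I'll descend and grip.

Request:
step_arm --plan '[[[0, 0, 30, 0, 1], [0, 0, 50, 0, 1], [0, 0, 55, 0, 1], [0, 0, 55, 0, 0], [0, 0, 55, 0, -1], [0, 0, 55, 0, -1], [0, 0, 55, 0, -1], [0, 0, 55, 0, -1]]]'

```text
t: 2.87
eef_pos: [558.7, 314.8, 6.6]
tcp_rot: [-3.141, -0.001, -0.126]
ft_force: [0.2, 0.1, -0.5]
opening: 0.708
grip_force: 0.0
```

Request:
step_arm --plan '[[[0, 0, 0, 0, -1], [0, 0, 0, 0, -1], [0, 0, 0, 0, -1], [0, 0, 0, 0, -1], [0, 0, -40, 0, -1], [0, 0, -80, 0, -1], [0, 0, -110, 0, -1], [0, 0, -110, 0, -1]]]'

```text
t: 3.53
eef_pos: [560.5, 315.8, 121.6]
tcp_rot: [-3.137, -0.008, -0.126]
ft_force: [0.6, -0.2, -0.7]
opening: 0.461
grip_force: 30.0
```

```bash
python3 -c "
from h import *
rel([555.5,-58,114],.2094)
s=snap('side','s2.png');print(env.state()['grip_force'])
m,c,st=blob(s,(230,80,90,110),lambda q:(q[...,0]<20)&(q[...,1]>90)&(q[...,2]>60));print(st,c)
print(proj('side',env.state()['eef_pos']))
"
```

```text
shift [ 41.9 371.5   7.6] turn -19.2
29.999842643737793
[266 143   6   9  48] [268.70833333 147.20833333]
[[274.31598457 150.39189943]]
```

Request:
step_arm --plan '[[[42, 371, 0, -19.2, -1], [42, 371, 0, -19.2, -1], [42, 371, 0, -19.2, -1], [42, 371, 0, -19.2, -1], [42, 371, 0, -19.2, -1], [42, 371, 0, -19.2, -1], [42, 371, 0, -19.2, -1], [42, 371, 0, -19.2, -1]]]'

```text
t: 4.25
eef_pos: [552.9, -18.3, 114.3]
tcp_rot: [-3.141, 0.002, 0.209]
ft_force: [1.5, 0.6, -1.2]
opening: 0.459
grip_force: 30.0
```

```bash
python3 -c "
from h import *
rel([555.5,-58,90],.2094);print(env.state()['eef_pos'])
"
```

```text
shift [-5.7 39.4 24.3] turn 0.0
[552.91982999 -18.31528849 114.28428893]
```

Request:
step_arm --plan '[[[-5.7, 39.4, 20, 0, -1], [-5.7, 39.4, 44, 0, -1], [-5.7, 39.4, 44, 0, -1], [-5.7, 39.4, 44, 0, -1]]]'

```text
t: 4.58
eef_pos: [555.4, -56.1, 70.0]
tcp_rot: [-3.14, 0.004, 0.208]
ft_force: [-0.6, 1.2, -1.4]
opening: 0.46
grip_force: 30.0
```

```bash
python3 -c "
from h import *
print(env.state()['eef_pos'])
t=snap('top','t3.png');s=snap('side','s3.png')
r=lambda im,x,y,w,h,k:cv2.resize(im[y:y+h,x:x+w],None,fx=k,fy=k,interpolation=cv2.INTER_CUBIC)
cv2.imwrite('pics/c4.png',r(s,240,190,80,60,10))
"
```

```text
[555.35865877 -56.07300303  70.0074769 ]
```

View pics/c4.png

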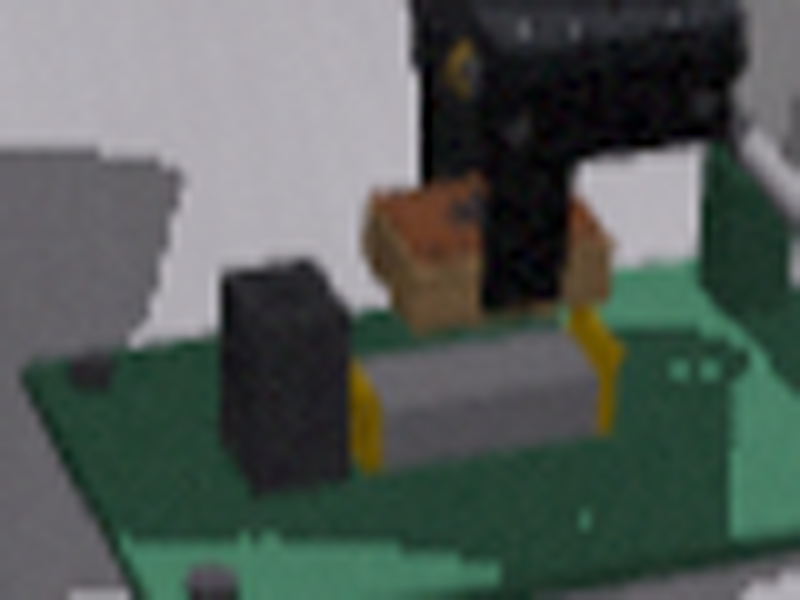

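The crop shows the block held just above the bed, with its near bottom edge running from (412,333) to (610,303). The bed's near top edge runs from about (383,408) to (600,372).

```bash
python3 -c "
from h import *
q=lambda X,Y:[240+(X+.5)/10-.5,190+(Y+.5)/10-.5]
e=np.array([np.cos(.2094),np.sin(.2094)]);f=np.array([-e[1],e[0]]);o=np.array([555.5,-58])
p=env.state()['eef_pos'];print(p,env.state()['t'],'tcp jig',(p[:2]-o)@e,(p[:2]-o)@f)
for a,z in(((412,333),65.7),((610,303),65.7),((383,408),38),((600,372),38),((352,360),45),((622,348),45)):
  w=plane('side',[q(*a)],z)[0][:2]-o; print(a,w@e,w@f)
"
```

```text
[556.59331465 -55.21461316  71.87473579] 4.6833 tcp jig 1.6484389246866153 2.4972716885989237
(412, 333) -28.13269723678199 -15.524068999856683
(610, 303) 31.32767016926242 -16.39921555797544
(383, 408) -33.79040028351701 -9.106853732011453
(600, 372) 32.59318341367739 -8.96065996277314
(352, 360) -37.62915220605268 7.371942408161813
(622, 348) 39.03210749166339 -9.011089077504337
```

Request:
step_arm --plan '[[[0, 0, 0, 0, -1], [0, 0, 0, 0, -1]]]'

```text
t: 4.85
eef_pos: [556.9, -55.2, 72.4]
tcp_rot: [3.141, -0.001, 0.211]
ft_force: [-0.7, -0.2, -0.6]
opening: 0.46
grip_force: 30.0
```

Request:
step_arm --plan '[[[0, 0, 0, 0, -1], [0, 0, 0, 0, -1]]]'

```text
t: 5.02
eef_pos: [556.8, -55.7, 72.1]
tcp_rot: [3.141, -0.001, 0.21]
ft_force: [-0.6, -0.4, -1.6]
opening: 0.46
grip_force: 30.0
```

Request:
step_arm --plan '[[[-2.2, 1, 10, 0, -1], [-2.2, 1, 20, 0, -1], [-2.2, 1, 24, 0, -1], [-2.2, 1, 24, 0, -1], [-2.2, 1, 24, 0, -1], [-2.2, 1, 24, 0, -1]]]'

```text
t: 5.52
eef_pos: [554.7, -57.7, 47.4]
tcp_rot: [3.142, 0.0, 0.209]
ft_force: [0.3, 0.6, -0.7]
opening: 0.462
grip_force: 30.0
```

Request:
step_arm --plan '[[[0, 0, 1, 0, -1], [0, 0, 2, 0, -1], [0, 0, 2, 0, -1], [0, 0, 2, 0, -1]]]'

```text
t: 5.85
eef_pos: [554.6, -57.6, 45.6]
tcp_rot: [3.141, -0.0, 0.209]
ft_force: [-0.2, 0.7, -1.3]
opening: 0.459
grip_force: 30.0
```

Request:
step_arm --plan '[[[0, 0, 1, 0, -1], [0, 0, 1, 0, -1], [0, 0, 2, 0, -1], [0, 0, 2, 0, -1], [0, 0, 2, 0, -1]]]'

```text
t: 6.27
eef_pos: [554.7, -57.6, 43.7]
tcp_rot: [3.141, -0.0, 0.209]
ft_force: [-1.7, 0.4, 2.9]
opening: 0.461
grip_force: 30.0
```

Request:
step_arm --plan '[[[0, 0, 0.7, 0, -1], [0, 0, 0.7, 0, -1], [0, 0, 0.7, 0, -1]]]'

```text
t: 6.52
eef_pos: [554.7, -57.6, 43.6]
tcp_rot: [3.141, -0.001, 0.209]
ft_force: [-4.0, 0.3, 12.1]
opening: 0.46
grip_force: 30.0
```

```bash
python3 -c "
from h import *
print(env.state()['eef_pos'],env.state()['ft_force'])
s=snap('side','s4.png')
r=lambda im,x,y,w,h,k:cv2.resize(im[y:y+h,x:x+w],None,fx=k,fy=k,interpolation=cv2.INTER_CUBIC)
cv2.imwrite('pics/c5.png',r(s,250,195,60,50,10))
"
```

```text
[554.69526394 -57.64691874  43.62989457] [-3.96495452  0.28923824 12.05447428]
```

View pics/c5.png

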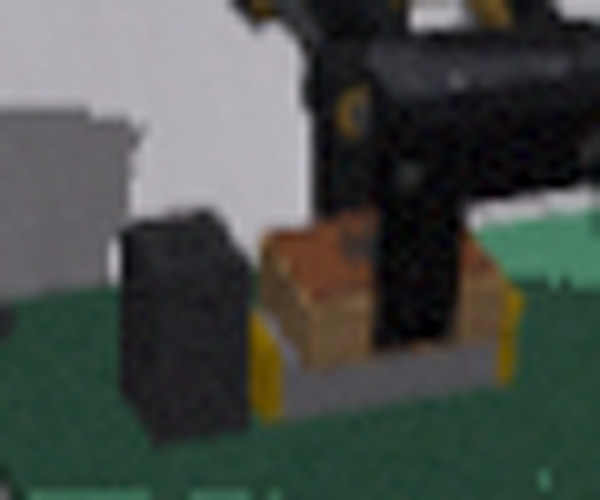

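The block sits between the lips with a small gap at the front lip (column 285) and almost none at the back lip (column 500). I'll ease it 1.5 mm forward and then release.

Request:
step_arm --plan '[[[-0.7, 0, -0.5, 0, -1], [-1.5, 0, -0.5, 0, -1], [-1.5, 0, 0, 0, -1], [-1.5, 0, 0, 0, -1], [-1.5, 0, 0, 0, -1]]]'

```text
t: 6.98
eef_pos: [553.7, -58.0, 43.6]
tcp_rot: [3.141, -0.002, 0.209]
ft_force: [-0.7, 0.8, 12.3]
opening: 0.46
grip_force: 30.0
```

Request:
step_arm --plan '[[[-1.5, 0, 0, 0, 0.4], [-1.5, 0, 0, 0, 0.4], [-1.5, 0, 0, 0, 0.4], [-1.5, 0, 0, 0, 0.4], [-1.5, 0, 0, 0, 0.4], [-1.5, 0, -15, 0, 0.4], [-1.5, 0, -50, 0, 0.4], [-1.5, 0, -90, 0, 0.4]]]'

```text
t: 7.65
eef_pos: [550.6, -58.1, 132.1]
tcp_rot: [-3.14, 0.004, 0.209]
ft_force: [0.8, 0.1, -0.0]
opening: 0.698
grip_force: 0.0
```

Request:
step_arm --plan '[[[0, 0, -40, 0, -1], [0, 0, -80, 0, -1], [0, 0, -120, 0, -1], [0, 0, -160, 0, -1], [0, 0, -200, 0, -1], [0, 0, -220, 0, -1], [40, 0, -220, 0, -1], [80, 0, -220, 0, -1]]]'

```text
t: 8.32
eef_pos: [630.4, -41.7, 355.9]
tcp_rot: [3.14, -0.004, 0.208]
ft_force: [-0.7, -0.5, -0.9]
opening: 0.198
grip_force: 0.0
```

```bash
python3 -c "
from h import *
print(env.state()['eef_pos'],env.state()['opening'])
rel([736,-19.5,340],.2094)
rel([736,-19.5,272],.2094)
s=snap('side','s5.png')
r=lambda im,x,y,w,h,k:cv2.resize(im[y:y+h,x:x+w],None,fx=k,fy=k,interpolation=cv2.INTER_CUBIC)
cv2.imwrite('pics/c6.png',r(s,240,90,120,170,3.5))
"
```

```text
[630.3876562  -41.70231978 355.94240432] 0.1982455235988509
shift [1.079e+02 1.000e-01 1.590e+01] turn -0.1
shift [1.079e+02 1.000e-01 8.390e+01] turn -0.1
```

View pics/c6.png

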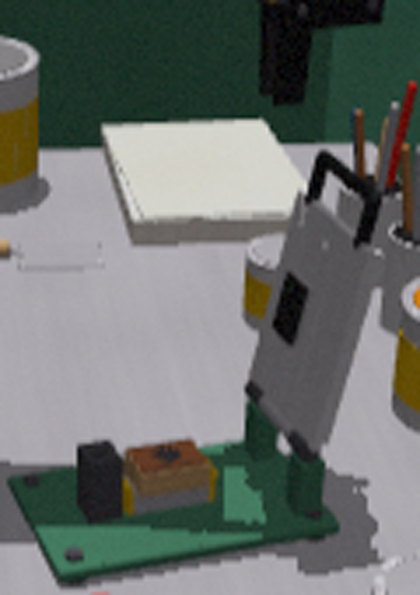

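The block is seated on the bed, level and square between the lips (crop about (170,470)), and the lid is untouched. Next I'll go behind the handle bar.

Request:
step_arm --plan '[[[40, 0, 0, 0, -1], [80, 0, 0, 0, -1], [108, 0, 0, 0, -1], [108, 0, 0, 0, -1], [108, 0, 35, 0, -1], [108, 0, 70, 0, -1], [108, 0, 84, 0, -1], [108, 0, 84, 0, -1]]]'

```text
t: 9.03
eef_pos: [734.0, -19.1, 264.2]
tcp_rot: [-3.139, 0.007, 0.209]
ft_force: [-0.9, 0.7, -0.4]
opening: 0.003
grip_force: 0.0
```

Request:
step_arm --plan '[[[-12, 0, 0, 0, -1], [-24, 0, 0, 0, -1], [-36, 0, 0, 0, -1], [-48, 0, 0, 0, -1], [-63, 0, -2, 0, -1], [-78, 0, -3, 0, -1], [-92, 0, -1, 0, -1], [-105, 0, 1, 0, -1]]]'

```text
t: 9.7
eef_pos: [632.8, -41.2, 270.0]
tcp_rot: [3.14, -0.004, 0.209]
ft_force: [2.1, 0.4, 0.3]
opening: 0.002
grip_force: 1.0
```

Request:
step_arm --plan '[[[-20, 0, 2, 0, -1], [-34, 0, 6, 0, -1], [-48, 0, 11, 0, -1], [-61, 0, 17, 0, -1], [-73, 0, 24, 0, -1], [-85, 0, 32, 0, -1], [-96, 0, 40, 0, -1], [-96, 0, 40, 0, -1]]]'

```text
t: 10.37
eef_pos: [537.6, -61.2, 228.3]
tcp_rot: [3.141, 0.0, 0.209]
ft_force: [-0.0, 0.1, -0.3]
opening: 0.005
grip_force: 0.0
```

Request:
step_arm --plan '[[[-8, 0, 7, 0, -1], [-16, 0, 14, 0, -1], [-24, 0, 22, 0, -1], [-24, 0, 22, 0, -1]]]'

```text
t: 10.7
eef_pos: [515.1, -66.0, 206.1]
tcp_rot: [3.142, 0.0, 0.209]
ft_force: [1.1, -0.3, -0.3]
opening: 0.005
grip_force: 0.0
```

Request:
step_arm --plan '[[[3, 0, -20, 0, -1], [3, 0, -42, 0, -1], [-26, 0, -42, 0, -1], [-28, 0, -30, 0, -1], [-29, 0, -18, 0, -1], [-31, 0, -7, 0, -1], [-37, 0, 2, 0, -1], [-43, 0, 11, 0, -1]]]'

```text
t: 11.37
eef_pos: [474.4, -75.1, 195.7]
tcp_rot: [3.141, -0.001, 0.209]
ft_force: [0.1, 0.0, 1.3]
opening: 0.005
grip_force: 0.4
```

Request:
step_arm --plan '[[[-4, 0, 8, 0, -1], [-8, 0, 18, 0, -1], [-12, 0, 28, 0, -1], [-15, 0, 38, 0, -1], [-18, 0, 49, 0, -1], [-18, 0, 49, 0, -1]]]'

```text
t: 11.87
eef_pos: [455.7, -78.6, 145.0]
tcp_rot: [-3.141, 0.001, 0.209]
ft_force: [0.4, -0.1, -0.3]
opening: 0.002
grip_force: 0.0
```

Request:
step_arm --plan '[[[-4, 0, 10, 0, -1], [-8, 0, 20, 0, -1], [-10, 0, 29, 0, -1], [-11, 0, 37, 0, -1], [-11, 0, 44, 0, -1], [-11, 0, 50, 0, -1], [-11, 0, 54, 0, -1], [-11, 0, 54, 0, -1]]]'

```text
t: 12.53
eef_pos: [445.2, -81.0, 91.4]
tcp_rot: [3.142, 0.0, 0.209]
ft_force: [-0.8, -1.9, 3.0]
opening: 0.004
grip_force: 0.9
```

Request:
step_arm --plan '[[[0, 0, 2, 0, -1], [0, 0, 4, 0, -1], [0, 0, 5, 0, -1], [0, 0, 6, 0, -1], [0, 0, 6, 0, -1]]]'

```text
t: 12.95
eef_pos: [445.1, -81.0, 86.2]
tcp_rot: [3.141, -0.0, 0.209]
ft_force: [-3.1, -2.2, 6.2]
opening: 0.004
grip_force: 3.0
```

Request:
step_arm --plan '[[[0, 0, 1, 0, -1], [0, 0, 2, 0, -1], [0, 0, 3, 0, -1], [0, 0, 3, 0, -1], [0, 0, 3, 0, -1]]]'

```text
t: 13.37
eef_pos: [445.1, -81.0, 83.8]
tcp_rot: [3.141, -0.0, 0.209]
ft_force: [-5.4, -1.5, 16.7]
opening: 0.007
grip_force: 8.3
```

The lid is fully shut: bar top at 84 and about 17 N. Now the pin.

Request:
step_arm --plan '[[[0, 0, -20, 0, -1], [0, 0, -60, 0, 0], [0, 0, -60, 20.7, 0.2], [0, 0, -60, 20.7, 0.2], [0, 0, -60, 20.7, 0.2]]]'

```text
t: 13.78
eef_pos: [445.6, -80.9, 143.7]
tcp_rot: [3.141, -0.002, -0.158]
ft_force: [-0.1, -0.2, -0.0]
opening: 0.228
grip_force: 0.0
```

```bash
python3 -c "
from h import *
print(env.state()['eef_pos'],env.state()['opening'])
rel([476,-275.5,100],-.152)
t=snap('top','t6.png');s=snap('side','s6.png')
r=lambda im,x,y,w,h,k:cv2.resize(im[y:y+h,x:x+w],None,fx=k,fy=k,interpolation=cv2.INTER_CUBIC)
cv2.imwrite('pics/c7.png',np.hstack([r(t,265,140,80,120,5),r(s,235,190,80,120,5)]))
"
```

```text
[445.58400567 -80.88935397 143.73494099] 0.2280167607618128
shift [ 60.7 187.4  43.7] turn -0.4
```

View pics/c7.png

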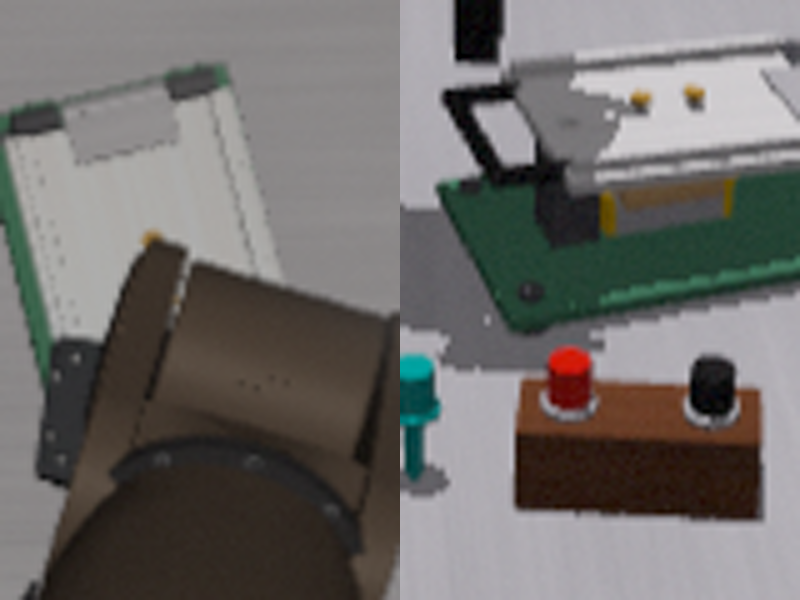

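The lid is shut over the block and rides slightly up. The lid hole shows in the side crop at (570,123), the red knob at (570,378), and the pin rack is clear. On to the pin.

Request:
step_arm --plan '[[[60.7, 187.4, 20, 0, 0.2], [60.7, 187.4, 20, 0, 0.2], [60.7, 187.4, 20, 0, 0.2], [60.7, 187.4, 20, 0, 0.2], [60.7, 187.4, 20, 0, 0.2], [60.7, 187.4, 43, 0, 0.2], [60.7, 187.4, 43, 0, 0.2], [60.7, 187.4, 43, 0, 0.2]]]'

```text
t: 14.55
eef_pos: [476.0, -274.8, 99.0]
tcp_rot: [-3.14, 0.003, -0.15]
ft_force: [0.6, -0.3, 0.4]
opening: 0.599
grip_force: 0.0
```

```bash
cat >> h.py <<'E'
def redside(f):
    s=snap('side',f); hsv=cv2.cvtColor(s,cv2.COLOR_BGR2HSV).astype(int)
    m=((hsv[...,0]<8)|(hsv[...,0]>172))&(hsv[...,1]>170)&(hsv[...,2]>60); m[:150]=0;m[290:]=0;m[:,:240]=0;m[:,300:]=0
    v,u=np.nonzero(m); print('red side',len(u),u.mean(),v.mean(),u.min(),u.max(),v.min(),v.max()); return u.mean(),v.mean()
E
python3 -c "
from h import *
s=env.state();print(s['eef_pos'],s['opening'])
u=redside('s7.png'); p=plane('side',[u],65)[0];print(p)
o,d=ray('side',[u]);print('at y=-275.5',o+d[0]*((-275.5-o[1])/d[0][1]))
rel([476,-275.5,54.5],-.152)
print(proj('side',[[476,-275.5,64]]))
"
```

```text
[ 475.98022761 -274.75513278   99.00275716] 0.599191906143762
red side 79 268.27848101265823 265.88607594936707 264 272 261 271
[ 474.33637751 -276.23296247   65.        ]
at y=-275.5 [ 474.42520786 -275.5          64.45704466]
shift [-0.3  1.  45.4] turn 0.1
[[268.91469079 266.00248697]]
```

Request:
step_arm --plan '[[[-0.5, 1, 20, 0, 0.2], [-0.5, 1, 40, 0, 0.2], [-0.5, 1, 43, 0, 0.2], [-0.5, 1, 43, 0, 0.2], [-0.5, 1, 43, 0, 0.2]]]'

```text
t: 15.02
eef_pos: [476.6, -275.9, 58.0]
tcp_rot: [3.141, -0.001, -0.151]
ft_force: [0.3, 0.6, -0.1]
opening: 0.603
grip_force: 0.0
```

Request:
step_arm --plan '[[[-0.6, 0, 3.5, 0, 0.2], [-0.6, 0, 3.5, 0, 0.2], [-0.6, 0, 3.5, 0, 0], [-0.6, 0, 3.5, 0, -0.5], [-0.6, 0, 3.5, 0, -1], [-0.6, 0, 3.5, 0, -1], [-0.6, 0, 3.5, 0, -1], [-0.6, 0, 3.5, 0, -1]]]'

```text
t: 15.68
eef_pos: [475.4, -276.2, 53.3]
tcp_rot: [3.142, -0.0, -0.152]
ft_force: [0.6, 1.1, 0.0]
opening: 0.237
grip_force: 0.5
```

Request:
step_arm --plan '[[[0, 0, 0, 0, -1], [0, 0, 0, 0, -1]]]'

```text
t: 15.85
eef_pos: [475.4, -276.2, 53.3]
tcp_rot: [3.141, -0.0, -0.152]
ft_force: [0.3, 0.2, -0.1]
opening: 0.22
grip_force: 30.0
```

Request:
step_arm --plan '[[[0, 0, -10, 0, -1], [0, 0, -30, 0, -1], [0, 0, -60, 0, -1], [0, 0, -90, 0, -1], [0, 0, -105, 0, -1], [0, 0, -105, 0, -1], [0, 0, -105, 0, -1]]]'

```text
t: 16.43
eef_pos: [475.5, -276.2, 159.2]
tcp_rot: [3.141, -0.002, -0.152]
ft_force: [0.3, 1.2, -0.7]
opening: 0.223
grip_force: 30.0
```

```bash
python3 -c "
from h import *
s=env.state();p=s['eef_pos'];print(p,s['opening'])
q=lambda X,Y,k,x0,y0:[x0+(X+.5)/k-.5,y0+(Y+.5)/k-.5]
print('bore top',plane('top',[q(186,421,4,255,110)],74),'side bore',plane('side',[q(150,317,3.4,225,125)],74),'lid hole',plane('side',[q(170,123,5,235,190)],86))
s=snap('side','s8.png')
hsv=cv2.cvtColor(s,cv2.COLOR_BGR2HSV).astype(int)
m=((hsv[...,0]<8)|(hsv[...,0]>172))&(hsv[...,1]>150)&(hsv[...,2]>50);m[:,:240]=0;m[:,300:]=0;m[:150]=0;m[290:]=0
v,u=np.nonzero(m);print(len(u),u.mean(),v.mean())
print('tcp knob exp',proj('side',p+[0,0,11-0]),proj('side',p-[0,0,47.3]),proj('side',p-[0,0,4]))
a,b=map(int,proj('side',p-[0,0,30])[0]); g=cv2.cvtColor(s,cv2.COLOR_BGR2GRAY)
print(a,b);print(g[b-14:b+14,a-9:a+10])
rel([498.5,-70.5,p[2]],-.152)
"
```

```text
[ 475.51190836 -276.15853341  159.21540007] 0.2231281162776808
bore top [[499.05712188 -70.29848553  74.        ]] side bore [[498.97610717 -62.92723596  74.        ]] lid hole [[498.33107299 -62.81347033  86.        ]]
14 281.42857142857144 273.0
tcp knob exp [[269.46750866 229.36976709]] [[269.06376206 249.97503898]] [[269.3617393  234.76910684]]
269 243
[[ 59  58  27  26  22   8   1  19  10  18  14  14   8  12  20  68  93  91
   84]
 [ 63  58  30  29  26   6  14  11  17   8  10  11  13  12  16  63  83  85
   86]
 [ 58  56  27  29  33  14   8   3   6   5  11  10   9  12  19  71  77  82
   86]
 [ 87  53  30  39  62  11  17  14  10   0  11  10   8  10  16  76  73  84
   84]
 [109  54  31  48  81  13   7   9  14   5  14  17  10   7  16  80  74  82
   83]
 [108  87  39  44  72  11  17  11   8   7  15   7  13   9  19  74  77  82
   81]
 [109 106  50  42  58   7  19  19   4  15   8  13   6   4  18  68  80  82
   82]
 [109 107  86  45  53  42  55  55  58  60  61  48  41  42  30  65  77  77
   77]
 [109 109 108  86  44  53  65  72  83  85  81  66  59  49  43  58  68  66
   65]
 [107 106 11
[... 865 characters left out ...]
59  89
   90]
 [ 56  45  50  56 110 111 113 110  82  76  93  88  87  88  85  86  85 104
  103]
 [ 71  69  83  87 110 111 111 112 100  81 102 106 104 101  93  90  85  80
   74]
 [103 107 110 111 109 106 106 106  99  79  89  82  78  74  70  58  53  50
   50]
 [108 106 103  97  93  85  80  77  72  64  57  51  50  42  48  45  47  59
   58]
 [ 86  79  73  65  60  54  51  51  47  48  45  54  57  57  66  80  78  86
   88]
 [ 55  52  49  49  50  57  59  59  68  81  77  83  89  86  95  98  99  99
  101]
 [ 41  40  38  36  54  86  89  89  91 101 100 100 101 102 105 148 149 146
  150]
 [ 38  49  49  61  87 104 103 103 104 146 147 148 150 150 152 178 179 177
  178]]
shift [  -8.  -206.6   -1. ] turn 0.0
```

```bash
python3 -c "
from h import *
rel([498.4,-69.5,139],-.152)"
```

```text
shift [  -8.2 -207.6   19.2] turn 0.0
```

Request:
step_arm --plan '[[[-8.2, -207.6, 0, 0, -1], [-8.2, -207.6, 0, 0, -1], [-8.2, -207.6, 0, 0, -1], [-8.2, -207.6, 0, 0, -1], [-8.2, -207.6, 0, 0, -1], [-8.2, -207.6, 0, 0, -1], [-8.2, -207.6, 14, 0, -1], [-8.2, -207.6, 19, 0, -1]]]'

```text
t: 17.15
eef_pos: [498.0, -68.8, 137.3]
tcp_rot: [-3.141, 0.003, -0.15]
ft_force: [-0.8, 0.3, -1.3]
opening: 0.222
grip_force: 30.0
```

Request:
step_arm --plan '[[[0, 0, 0, 0, -1], [0, 0, 0, 0, -1], [0, 0, 0, 0, -1]]]'

```text
t: 17.4
eef_pos: [498.7, -70.3, 139.2]
tcp_rot: [3.142, 0.0, -0.153]
ft_force: [-0.3, 0.9, -0.7]
opening: 0.223
grip_force: 30.0
```

```bash
python3 -c "
from h import *
p=env.state()['eef_pos'];print(p)
s=snap('side','s9.png')
x,y=proj('side',p-[0,0,47.3])[0];print(x,y,proj('side',[p[0],p[1],86]))
r=lambda im,x,y,w,h,k:cv2.resize(im[y:y+h,x:x+w],None,fx=k,fy=k,interpolation=cv2.INTER_CUBIC)
a=r(s,250,185,40,40,10); b=r(cv2.imread('pics/s6.png'),250,185,40,40,10)
o=np.hstack([a,b]); o=cv2.convertScaleAbs(o,alpha=1.5,beta=0)
for k in range(0,800,50): cv2.line(o,(k,0),(k,6),(0,255,255),1)
cv2.imwrite('pics/c8.png',o)
"
```

```text
[498.72363886 -70.25653691 139.22544988]
269.06555122275716 213.70183529863752 [[269.03122971 215.53223089]]
```

View pics/c8.png

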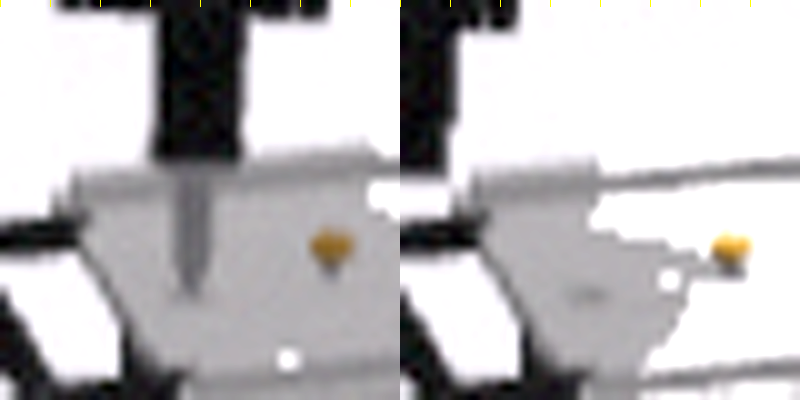

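The left half shows the pin shaft at columns 176–210 with its tip near (192,290). The right half shows the hole at about (188,293) on the lid, with nothing over it. I'll quantify the depth offset.

```bash
python3 -c "
from h import *
p=np.array([498.72,-70.26,139.2])
g=lambda f:cv2.cvtColor(cv2.imread('pics/'+f),cv2.COLOR_BGR2GRAY)
print(g('s9.png')[198:219,263:277]);print(g('s6.png')[209:219,263:277])
f=np.array([np.sin(-.152),-np.cos(-.152),0])
print('near fingertip front edge',proj('side',[p+f*22.5,p+f*10.5]))
P=lambda y,z:proj('side',[498.5,y,z])[0]
print(P(-70,86),P(-66,86),P(-70,92),P(-70,74),P(-70-14,139.2-5.3))
"
```

```text
[[172 153  64  13  12  10  11  10   7   2  33 135 175 175]
 [172 140  48   1   7   9  11   8   9  15  19 111 169 165]
 [167 127  50  18  17  19  21  17  21  20  24  98 145 138]
 [145 128  87  60  54  57  54  59  58  56  62 104 108 111]
 [115 111 104  91  79  73  75  75  81  84  87 100  97  96]
 [100  97  97  95  86  70  74  74  90  94  97  95  98  99]
 [ 95  95 100 100  84  68  70  74  95 109 110 107 114 112]
 [110 108 112 110  87  66  73  70 105 122 121 120 122 120]
 [120 120 119 119  91  70  70  72 107 120 119 120 122 119]
 [121 119 121 119  92  69  70  75 107 121 121 123 123 123]
 [119 121 123 121  92  70  72  76 107 121 120 122 120 121]
 [120 120 121 119  93  70  72  75 105 119 120 119 121 119]
 [118 119 116 121  90  72  75  76 113 120 118 121 121 119]
 [119 119 118 119  95  72  71  80 119 119 119 120 120 119]
 [117 118 119 118 111  69  75  94 121 119 120 120 118 119]
 [119 116 118 112 112  78  76 108 117 122 119 119 120 120]
 [119 119 119 112 101  94  87 106 114 118 119 118 120 119]
 [119 117 118 114 108 109 106 110 114 117 119 118 118 117]
 [109 119 118 116 118 118 118 118 119 
[... 255 characters left out ...]
8]
 [121 119 121 120 120 120 120 120 119 121 119 119 121 118]
 [118 120 118 118 119 120 121 119 119 121 119 122 120 173]
 [119 118 119 115 113 111 112 116 118 119 119 122 122 176]
 [119 121 118 112 105 100  96 105 115 119 120 120 121 116]
 [119 117 118 116 107 109 107 111 116 118 116 117 115 117]
 [108 118 117 119 116 117 116 116 119 118 117 117 119 119]
 [ 94 120 119 118 118 119 117 119 118 119 120 120 122 121]
 [ 82 111 119 120 118 120 120 119 119 117 120 119 120 121]]
near fingertip front edge [[269.00380468 202.77485336]
 [269.18620389 200.64762871]]
[268.94165164 215.48928474] [268.78443061 214.76881857] [268.97620674 213.63598359] [268.87297978 219.17196351] [269.79073429 202.92541302]
```

Request:
step_arm --plan '[[[-1.2, -1.8, 0, 0, -1], [-1.2, -1.8, 2, 0, -1], [-1.2, -1.8, 5, 0, -1], [-1.2, -1.8, 7, 0, -1], [-1.2, -1.8, 8, 0, -1], [-1.2, -1.8, 9, 0, -1], [-1.2, -1.8, 9, 0, -1]]]'

```text
t: 18.03
eef_pos: [498.0, -68.2, 130.4]
tcp_rot: [3.141, -0.001, -0.152]
ft_force: [-1.3, -4.8, 4.3]
opening: 0.225
grip_force: 30.0
```

Request:
step_arm --plan '[[[0, 0, 1, 0, -1], [0, 0, 2, 0, -1], [0, 0, 2, 0, -1]]]'

```text
t: 18.28
eef_pos: [498.1, -68.2, 128.6]
tcp_rot: [3.141, -0.001, -0.152]
ft_force: [-1.0, -5.6, 5.8]
opening: 0.226
grip_force: 30.0
```

Request:
step_arm --plan '[[[0.2, 0.8, 0, 0, -1], [0.2, 1.5, 0, 0, -1], [0.2, 1.5, 0, 0, -1], [0.2, 1.5, 0, 0, -1]]]'

```text
t: 18.62
eef_pos: [497.7, -69.2, 128.1]
tcp_rot: [-3.142, 0.0, -0.152]
ft_force: [-0.1, -2.8, -1.2]
opening: 0.223
grip_force: 30.0
```

Force is dropping, so the nose is in the hole. A little more to -y and then down.

Request:
step_arm --plan '[[[0.1, 0.7, 0, 0, -1], [0.1, 0.7, 2, 0, -1], [0.1, 0.7, 4, 0, -1], [0.1, 0.7, 6, 0, -1], [0.1, 0.7, 8, 0, -1], [0.1, 0.7, 8, 0, -1]]]'

```text
t: 19.12
eef_pos: [497.6, -69.8, 119.8]
tcp_rot: [-3.142, 0.001, -0.152]
ft_force: [-0.1, -0.4, -0.1]
opening: 0.223
grip_force: 30.0
```

Request:
step_arm --plan '[[[0, 0, 3, 0, -1], [0, 0, 6, 0, -1], [0, 0, 9, 0, -1], [0, 0, 12, 0, -1], [0, 0, 12, 0, -1]]]'

```text
t: 19.53
eef_pos: [497.6, -69.9, 107.6]
tcp_rot: [-3.142, 0.001, -0.152]
ft_force: [0.4, -0.1, -0.9]
opening: 0.223
grip_force: 30.0
```

Request:
step_arm --plan '[[[0, 0, 3, 0, -1], [0, 0, 6, 0, -1], [0, 0, 9, 0, -1], [0, 0, 12, 0, -1], [0, 0, 12, 0, -1]]]'

```text
t: 19.95
eef_pos: [497.6, -69.9, 95.7]
tcp_rot: [-3.142, 0.001, -0.152]
ft_force: [0.7, -0.8, -0.4]
opening: 0.225
grip_force: 30.0
```

Request:
step_arm --plan '[[[0, 0, 2, 0, -1], [0, 0, 4, 0, -1], [0, 0, 6, 0, -1], [0, 0, 7, 0, -1], [0, 0, 8, 0, -1], [0, 0, 8, 0, -1]]]'

```text
t: 20.45
eef_pos: [497.5, -70.0, 88.7]
tcp_rot: [3.141, 0.0, -0.152]
ft_force: [-3.0, 0.2, 6.4]
opening: 0.221
grip_force: 30.0
```

Request:
step_arm --plan '[[[0, 0, 1, 0, -1], [0, 0, 1.5, 0, -1], [0, 0, 1.5, 0, -1], [0, 0, 1.5, 0, -1]]]'

```text
t: 20.78
eef_pos: [497.4, -70.0, 87.4]
tcp_rot: [3.141, 0.0, -0.152]
ft_force: [-4.3, -1.3, 10.0]
opening: 0.223
grip_force: 30.0
```

Request:
step_arm --plan '[[[0, 0, 0.7, 0, -1], [0, 0, 1.4, 0, -1], [0, 0, 1.4, 0, -1], [0, 0, 1.4, 0, -1]]]'

```text
t: 21.12
eef_pos: [497.5, -70.0, 87.1]
tcp_rot: [3.141, -0.001, -0.152]
ft_force: [-8.8, 0.4, 26.4]
opening: 0.222
grip_force: 30.0
```

Request:
step_arm --plan '[[[0, 0, 0.5, 0, -1], [0, 0, 0.5, 0, -1], [0, 0, 0.5, 0, -1], [0, 0, 0.5, 0, -1]]]'

```text
t: 21.45
eef_pos: [497.5, -70.0, 87.0]
tcp_rot: [3.141, -0.001, -0.152]
ft_force: [-11.2, 0.9, 33.5]
opening: 0.222
grip_force: 30.0
```

Request:
step_arm --plan '[[[-0.3, 0, -0.4, 0, -1], [-0.3, 0, -0.4, 0, -1], [-0.3, 0, -0.4, 0, -1], [-0.3, 0, -0.4, 0, -1]]]'

```text
t: 21.78
eef_pos: [497.5, -70.0, 87.1]
tcp_rot: [3.141, -0.001, -0.152]
ft_force: [-8.5, 0.6, 27.1]
opening: 0.224
grip_force: 30.0
```

```bash
python3 -c "
from cell import env
print(env.job_done())"
```

```text
the job is handed in; nothing more can be done
None
```

I handed the job in at about 22 s. The block sits on the bed copper up between the lips, the lid is fully shut, and the red pin is home to its flange. The arm still grips the pin and holds it down with about 27 N. I judged "shut" and "home" from tool height and force, not from a final picture.

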